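Clamp the block on the index table, then draw and hold the index pin

TASK

Crank the handle of the little upright vise clockwise (seen from above) until the screw comes up against its stop, so that the jaw's sprung foot clamps the steel block firmly to the indexing table; the index pin stays in its hole until then. Then pull the red index pin fully up out of its hole against its spring and finish while still holding it up there in the gripper, so that the table is free to be swung. Leave the steel cup, the flat file and the oil stone where they are.

Things in the scene. Friction and masses are not known exactly. Their poses are not given: they have to be found in the camera images.
- fixture: Indexing fixture bolted to the bench (place and yaw vary): round grey base, 228 mm in diameter, and aluminium table, 212 mm, top 34 mm above the bench. Origin: base centre at bench height, z up. Its +x side carries the vise (column x = 76 to 101 mm, arm over the block to x = 20 mm, 122 mm high), its -x side the pin bracket (x = -142 to -74 mm, 34 mm wide, 78 mm high).
- crank_axis (a point): Point on the upright axis of the vise screw, at the mid height of the crank knob: x = 40, y = 0, z = 155 mm in the fixture's frame.
- crank (a joint): Turn of the crank about the upright screw axis, rad, growing clockwise seen from above, which lowers the jaw 8 mm a turn. End stop at 15.08 rad; starts 1.2 to 2.2 turns before it. The foot touches the block 0.56 turn before the stop; at the stop it presses with about 29 N. Turning takes 2 to 3 N at the knob; the screw stays where it is left.
- crank_knob: Black upright knob that revolves freely on the end of the crank arm, 40 mm from the screw axis: 15 to 17 mm in diameter, 38 mm tall. Origin: centre of its underside, 136 mm above the bench; z up. Its own yaw means nothing. The crank arm below it and the hub at the screw axis reach up to 137 mm above the bench.
- clamp_foot: Round steel sprung foot, 28 mm in diameter and 7 mm thick, under the sliding jaw on the screw axis. Origin: centre of its lower face. Spring about 5.5 N/mm, 4.4 N preload.
- steel_block: Loose ground steel block 25 x 50 x 25 mm (x, y, z) that lies on the table under the foot, its top 59 mm above the bench. Origin: centre of its underside.
- index_pin: Sprung pin in an upright housing (28 mm wide, top 99 mm above the bench) at x = -82, y = 0 of the fixture. Origin: on its axis, under its red pull knob, 101 mm above the bench when home; z up. Knob 35 mm tall: neck 17 to 19 mm wide for 11 mm, then head 27 mm wide. Slides straight up 14 mm to its stop; spring 6 N at home, 13 N at the stop. Home, it is 8 mm deep in its hole.
- steel_cup: Bystander: grey steel cup with tools in it, 72 mm in diameter, 125 mm tall, on the bench to the right. Origin: centre of its underside.
- file_flat: Bystander: flat file with a wooden handle, 260 mm long (its y), 22 mm wide and high, lying on the bench to the left. Origin: centre of its underside.
- oil_stone: Bystander: brown stick stone 13 x 90 x 12 mm lying on the bench to the right. Origin: centre of its underside.

How it is judged:
By the outcome, as a careful person would: the job done as asked, in the order asked, and still so for the second after the job is handed in, while the arm keeps its last pose, push and grip.
It also fails if it takes over 61 s, if anything falls off the work surface, if the arm or the gripper's body presses on something with over 40 N, if the wrist force passes 120 N, or if a joint passes its speed limit or range.

ROBOT

A 6-joint arm with a two-finger parallel gripper is mounted at the origin on a cart in front of the work surface, level with it; the furniture and walls round the work are solid. World frame = base frame: x ahead of the robot, y to its left, z up, the work surface at z = 0. Lengths are in m, angles in rad, forces in N, time in s.
With the tool pointing down it reaches from about 0.25 to 0.775 m from the base axis. Payload 4 kg.
Tool frame: the origin (TCP) lies at the very end of the fingers, on their centre line; the grasp point (between the pads) lies hold_point_z behind it (hold_point_z is the distance from the TCP to the grasp point, in m); z points along the fingers, y is the direction in which the jaws open and shut (so a half turn about z gives the same grasp; the last joint's range is limited). The gripper opens to 94 mm and grips with 3 to 60 N. Pads are 16 mm wide; open, the fingers measure 119 mm over their backs; the gripper's body (75 mm by 177 mm) begins 78 mm behind the grasp point.
Start: joints at [1.174, 0.087, 1.371, -0, 1.684, -0.103], TCP at [0.159, 0.526, 0.206] pointing down, gripper open.
Joint ranges: [-3.1, 3.1], [-0.76, 2.03], [0.27, 2.55], [-1.08, 4.22], [0.17, 2.65], [-2.57, 2.57]. Speed limits (rad/s): [2.79, 2.79, 3.14, 3.14, 3.14, 3.14].

INTERFACE

Orientations are given as [roll, pitch, yaw] about the fixed x, y, z axes, in that order (R = Rz(yaw) Ry(pitch) Rx(roll)).
In Python, from bench import * gives the robot as it stands.
- The arm moves only by the tool step_arm, never from a script. Its argument "increments" is text: rows parted by semicolons, each of 6 numbers parted by spaces: the shift along the tool's x, y, z in cm, then the turn, a rotation vector about the tool's x, y, z in rad. A call has 1 to 5 rows; each row shifts and turns the commanded pose from where the row before left it, along the tool's axes as they then stand; what a row does not reach is not made up. A row lasts 1/10 s, in which the tool goes at most 50 mm and 8.59 degrees, less where a joint would pass 70% of its speed; a pose out of reach is approached as far as the arm can. A call is refused whole if a number of a shift passes 5 or a number of a turn 0.15, either way. A call with a gripper value outside its range is refused whole. "claw" is the gripper's target within -1 to 1 (shut at 1, half-way at 0, fully open at -1), set as the call begins (left out, the last holds). The fingers move at their own pace and stop on an object; the grip force is fixed at half the most. Time passes only in rows, so rows that do not move let the fingers close. It gives the time, the measured TCP pose, the force and the opening at its end, in the units of the state.
- get_obs(): the state, without advancing time (a new reading comes with each control period).
- snapshot(name): name is "side" or "top"; returns the picture (420x560x3 uint8, red, green, blue); there is no depth.
- calibration(name): a dict with "camera_matrix" (3x3 intrinsics, pixels), "k1" (the pictures are not rectified: a ray, as slopes to the right and down, at radius r is drawn at 1 + k1 r^2 times it, then the intrinsics apply), "eye" and "orientation" of the camera in the world. Camera axes: x right, y up, looking along -z (the intrinsics and any distortion apply to the point x, -y, -z); pixel columns grow to the right and rows downward; lengths in m; the calibration is good to about 2 mm. A picture is of the moment at which its call begins. calibration takes no time and is no camera call.
- close_job(): hands the job in, once; it reports no verdict.
The state is a dict: "time": time; "joint_positions": joint angles; "qvel": joint speeds; "joint_torque": joint torques, N m; "tool_pos": TCP position; "ee_rot": TCP orientation; "wrist_force": force on the tool from outside, world axes, zero at the start; "wrist_torque": the same for the moment, N m; "width": finger opening in m.
Only numpy, scipy, OpenCV 4.12 (cv2) and the standard library are available. Lean on these libraries where they do the work, as an engineer would, in place of code of your own. Each camera call takes 0.05 s, during which the arm holds its last target. There are 200 camera calls.

## Working session

There is one attempt and no reset: what is moved stays moved. The work goes in short steps, Python scripts to look and compute and a tool call to move; the robot and the scene stay as the last step left them, time stands still between calls to the robot, and variables do not carry over. Pictures are saved under pics/ and viewed, about 8 in all and at most 12, crops included, and the job is handed in when it is done.

Besides the shell and the picture viewer there is one more tool, called after "Request:" in YAML: its name, and indented under it one key for each argument. step_arm: Moves the arm, as the interface text tells. Its arguments: {"type":"object","properties":{"increments":{"type":"string"},"claw":{"type":"number"}},"required":["increments"]}

```bash
mkdir -p pics; ls; python3 - <<'E'
from bench import *
import cv2
print(get_obs())
for n in("side","top"):
    print(n,calibration(n)); cv2.imwrite(f"pics/{n}1.png",snapshot(n)[:,:,::-1])
E
```

```text
pics
{'time': 0.0, 'joint_positions': array([ 1.17392325e+00,  8.79327170e-02,  1.37219422e+00, -2.97725670e-06,
        1.68361709e+00, -1.03123379e-01]), 'qvel': array([ 1.24358279e-03,  1.68141312e-03, -1.44809500e-03,  1.32543693e-03,
       -9.66928760e-05,  2.92991631e-04]), 'joint_torque': array([-1.94049506e-03, -3.40190756e+01, -3.02419639e+01,  7.13821664e-02,
        3.33905825e-02, -1.80749739e-04]), 'tool_pos': array([0.15905808, 0.52593791, 0.20434682]), 'ee_rot': array([-3.13945241e+00, -2.18519876e-04,  2.84784239e+00]), 'wrist_force': array([-0.13575013, -0.0099201 , -0.21843798]), 'wrist_torque': array([-0.02554982,  0.02452222,  0.00768431]), 'width': 0.0940415838934426}
side {'camera_matrix': array([[467.84094721,   0.        , 276.2023563 ],
       [  0.        , 467.84094721, 214.40831571],
       [  0.        ,   0.        ,   1.        ]]), 'k1': 0.022723147295694558, 'eye': array([ 0.18413297, -0.88098272,  0.84888389]), 'orientation': array([ 0.92506694,  0.0040749 , -0.35172476])}
top {'camera_matrix': array([[429.8291738 ,   0.        , 276.18964584],
       [  0.        , 429.8291738 , 206.31361748],
       [  0.        ,   0.        ,   1.        ]]), 'k1': -0.09448083198558914, 'eye': array([0.41536873, 0.02768492, 1.46763365]), 'orientation': array([ 9.11782497e-02,  6.97033856e-04, -1.57013233e+00])}
```

View pics/top1.png

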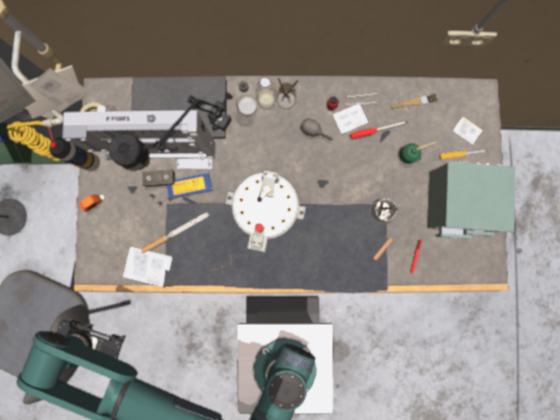

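View pics/side1.png

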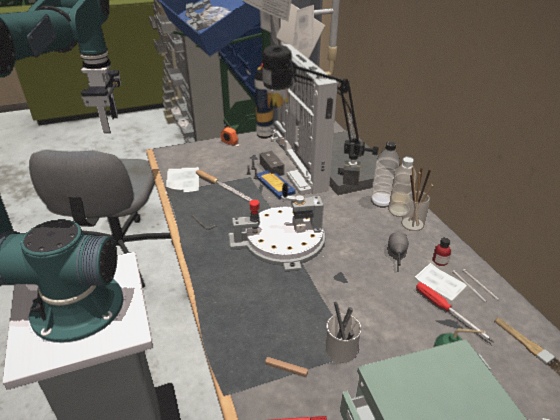

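The top view shows the fixture at about (266,206), the red pin at (259,228), the vise at (268,187) and the black knob near (261,199). In the side view the pin is at (255,207). Next I'll look at enlarged crops.

```bash
cat > h.py <<'E'
import numpy as np, cv2
from scipy.spatial.transform import Rotation as R
from bench import *
def cam(n):
    c=calibration(n); return np.array(c["camera_matrix"]),c["k1"],np.array(c["eye"]),R.from_euler("xyz",c["orientation"]).as_matrix()
def proj(n,P):
    K,k,e,M=cam(n); p=(np.atleast_2d(P)-e)@M
    s=np.c_[p[:,0],-p[:,1]]/-p[:,2:]; s*=1+k*(s**2).sum(1,keepdims=True)
    return s*K[0,0]+K[:2,2]
def back(n,uv,z):
    K,k,e,M=cam(n); d=(np.array(uv,float)-K[:2,2])/K[0,0]; s=d.copy()
    for _ in range(20): s=d/(1+k*(s@s))
    r=M@np.array([s[0],-s[1],-1]); return e+r*(z-e[2])/r[2]
def crop(n,x0,y0,w,h,f,name):
    a=snapshot(n)[y0:y0+h,x0:x0+w,::-1]
    cv2.imwrite("pics/"+name,cv2.resize(a,None,fx=f,fy=f,interpolation=cv2.INTER_CUBIC))
E
python3 - <<'E'
from h import *
a=cv2.imread("pics/top1.png")[160:260,216:316]; b=cv2.imread("pics/side1.png")[180:280,215:345]
f=lambda i,w:cv2.resize(i,None,fx=w,fy=w,interpolation=cv2.INTER_CUBIC)
A=f(a,6);cv2.imwrite("pics/c1.png",A)
cv2.imwrite("pics/c2.png",f(b,6))
print(back("top",(266,206),.034),back("top",(259,228),.136),back("side",(255,203),.136))
E
```

```text
[0.54748214 0.06290448 0.034     ] [0.46962542 0.08190245 0.136     ] [0.47245988 0.07420164 0.136     ]
```

View pics/c1.png

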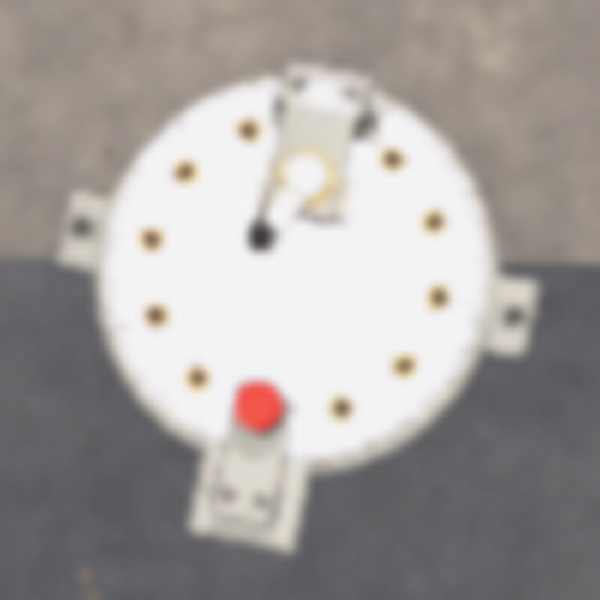

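View pics/c2.png

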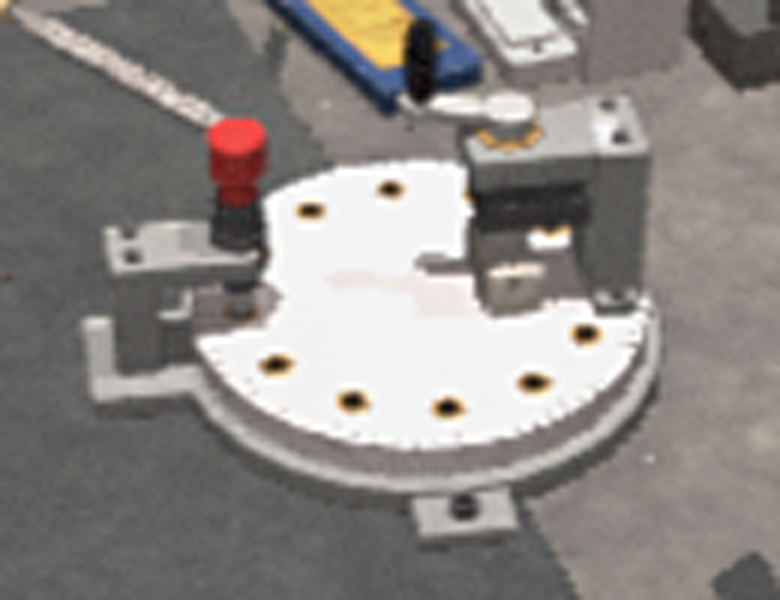

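```bash
cat > fit.py <<'E'
from h import *
from scipy.optimize import least_squares
t=lambda u,v:np.array([216+u/6-.4,160+v/6-.4]); s=lambda u,v:np.array([215+u/6-.4,180+v/6-.4])
obs=[("top",t(260,407),(-.082,0,.136)),("top",t(306,180),(.04,0,.137)),("top",t(297.5,270),(0,0,.034)),
("side",s(238,134),(-.082,0,.136)),("side",s(512,108),(.04,0,.137))]
def res(p):
    o=[]
    for n,uv,q in obs:
        c,d=np.cos(p[2]),np.sin(p[2]); P=[p[0]+c*q[0]-d*q[1],p[1]+d*q[0]+c*q[1],q[2]]
        o.append(proj(n,P)[0]-uv)
    c,d=np.cos(p[2]),np.sin(p[2]);ax=np.array([p[0]+.04*c,p[1]+.04*d]);k=ax+.04*np.array([np.cos(p[3]),np.sin(p[3])])
    for n,uv,z in (("top",t(261,236),.174),("side",s(421,30),.174),("side",s(417,97),.137)): o.append(proj(n,[*k,z])[0]-uv)
    return np.concatenate(o)
r=least_squares(res,[.547,.063,0,2.5]);p=r.x
print(p,res(p).reshape(-1,2).round(1))
c,d=np.cos(p[2]),np.sin(p[2]);ax=p[:2]+.04*np.array([c,d])
print("axis",ax,"knob",ax+.04*np.array([np.cos(p[3]),np.sin(p[3])]),"pin",p[:2]-.082*np.array([c,d]))
E
python3 fit.py
```

```text
[ 0.55177661  0.06538942 -0.1953893   2.60920557] [[ 0.3  0. ]
 [ 0.3 -0.5]
 [ 0.1  0.1]
 [-0.5 -0.3]
 [-0.6 -0.6]
 [ 0.8 -0.2]
 [-0.2 -0.7]
 [ 0.4 -0.2]]
axis [0.59101549 0.05762348] knob [0.55655158 0.07792714] pin [0.47133689 0.08130959]
```

```bash
python3 -c "
import bench;print([n for n in dir(bench) if n[0]!='_']);print(getattr(bench,'hold_point_z',None))"
```

```text
['IKError', 'calibration', 'close_job', 'get_obs', 'hold_point_z', 'snapshot']
0.0188
```

Request:
step_arm:
  increments: "0 0 0 0 0 -0.147; 0 0 0 0 0 -0.147; -3.3 -3.7 0 0 0 0; -3.3 -3.7 0 0 0 0; -3.3 -3.7 0 0 0 0"
  claw: -1

```text
time: 0.6
tool_pos: [0.2587, 0.4141, 0.2048]
ee_rot: [-3.141, -0.0, -3.14]
wrist_force: [0.9, 0.6, -0.4]
width: 0.0937
```

Request:
step_arm:
  increments: "-3.3 -3.7 0 0 0 0; -3.3 -3.7 0 0 0 0; -3.3 -3.7 0 0 0 0; -3.3 -3.7 0 0 0 0; -3.3 -3.7 0 0 0 0"

```text
time: 1.1
tool_pos: [0.4241, 0.2287, 0.2051]
ee_rot: [3.141, -0.0, -3.141]
wrist_force: [0.6, 0.1, 0.0]
width: 0.0938
```

Request:
step_arm:
  increments: "-3.3 -3.75 0 0 0 0; -3.3 -3.75 0 0 0 0; -3.3 -3.75 0 0 0 0; -3.3 -3.75 0 0 0 0; 0 0 0 0 0 0"

```text
time: 1.6
tool_pos: [0.5577, 0.0756, 0.2034]
ee_rot: [-3.139, -0.002, 3.135]
wrist_force: [0.3, 0.7, -0.5]
width: 0.0941
```

```bash
python3 - <<'E'
from h import *
o=get_obs();print(o["tool_pos"],o["ee_rot"],o["joint_positions"].round(2))
a=snapshot("side")[120:250,200:360,::-1]
cv2.imwrite("pics/d1.png",cv2.resize(a,None,fx=5,fy=4.6,interpolation=cv2.INTER_CUBIC))
print((proj("side",[*o["tool_pos"]])))
E
```

```text
[0.55774736 0.07557071 0.2034262 ] [-3.13944896e+00 -1.84128300e-03  3.13476973e+00] [ 0.04  0.12  1.34 -0.    1.68 -1.53]
[[285.42720262 174.74529597]]
```

View pics/d1.png

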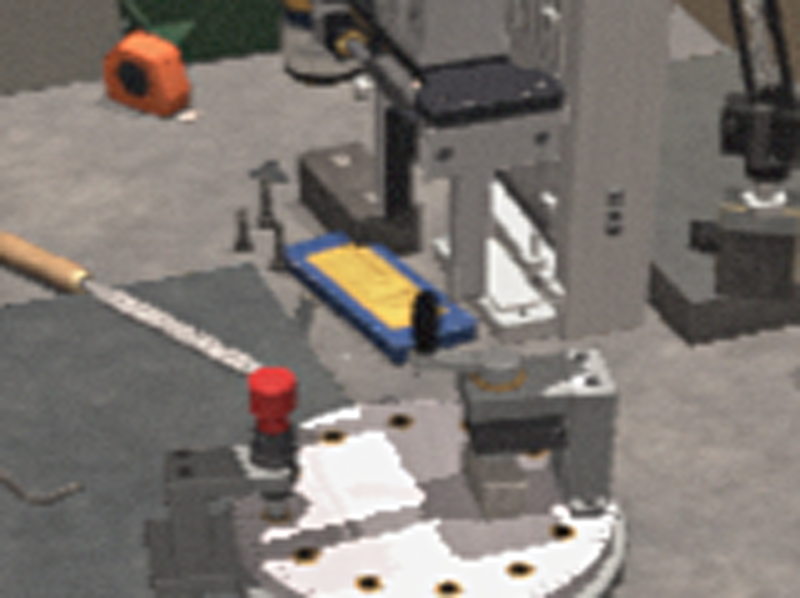

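The fingers straddle the black knob (knob at about (285,189), fingertips at (280,173) and (294,186)). I'll lower and grip it.

Request:
step_arm:
  increments: "0.1 0.2 2 0 0 0; 0 0 2 0 0 0; 0 0 2.2 0 0 0; 0 0 0 0 0 0"

```text
time: 2.05
tool_pos: [0.5511, 0.0837, 0.1397]
ee_rot: [3.141, -0.008, -3.14]
wrist_force: [0.3, -0.4, 0.0]
width: 0.094
```

Request:
step_arm:
  increments: "0 0 0 0 0 0; 0 0 0 0 0 0; 0 0 0 0 0 0; 0 0 0 0 0 0; 0 0 0 0 0 0"
  claw: 1

```text
time: 2.55
tool_pos: [0.5547, 0.0826, 0.1442]
ee_rot: [3.141, 0.001, -3.141]
wrist_force: [-0.7, 0.6, -0.2]
width: 0.0577
```

Request:
step_arm:
  increments: "0 0 0 0 0 0; 0 0 0 0 0 0; 0 0 0 0 0 0"

```text
time: 2.85
tool_pos: [0.5544, 0.0825, 0.1434]
ee_rot: [3.142, -0.0, -3.141]
wrist_force: [0.4, -0.6, 0.1]
width: 0.0337
```

Request:
step_arm:
  increments: "-0.2 -0.45 0.1 0 0 0; 0 0 0 0 0 0; 0 0 0 0 0 0; 0 0 0 0 0 0; 0 0 0 0 0 0"

```text
time: 3.35
tool_pos: [0.5563, 0.0784, 0.1424]
ee_rot: [3.141, -0.0, -3.141]
wrist_force: [0.4, 2.7, -0.2]
width: 0.0155
```

```bash
python3 - <<'E'
from h import *
o=get_obs();print(o)
E
```

```text
{'time': 3.35, 'joint_positions': array([ 3.86583840e-02,  1.33957943e-01,  1.44456028e+00,  6.42744638e-04,
        1.56314211e+00, -1.53261035e+00]), 'qvel': array([ 0.00096389,  0.00015528, -0.00018917, -0.00170567, -0.00130273,
        0.00138021]), 'joint_torque': array([-1.32497426e+00, -3.54962039e+01, -2.97059387e+01, -8.11879858e-01,
        1.15674713e-01,  6.01873853e-04]), 'tool_pos': array([0.55633733, 0.07838567, 0.14238614]), 'ee_rot': array([ 3.14095298e+00, -9.21666125e-05, -3.14112516e+00]), 'wrist_force': array([ 0.37085742,  2.69061369, -0.23692772]), 'wrist_torque': array([ 0.45198097, -0.01163606,  0.01131121]), 'width': 0.0155143326966378}
```

Request:
step_arm:
  increments: "-0.64 0.83 0 0 0 0; -0.83 0.64 0 0 0 0; -0.96 0.4 0 0 0 0; -1.04 0.14 0 0 0 0; -1.04 -0.14 0 0 0 0"

```text
time: 3.85
tool_pos: [0.6028, 0.0975, 0.1424]
ee_rot: [3.141, 0.001, -3.14]
wrist_force: [-2.2, 0.7, 0.8]
width: 0.0153
```

Request:
step_arm:
  increments: "0 0 0 0 0 0; 0 0 0 0 0 0; 0 0 0 0 0 0"

```text
time: 4.15
tool_pos: [0.6029, 0.0974, 0.1425]
ee_rot: [3.14, 0.003, -3.141]
wrist_force: [2.8, 4.4, -1.0]
width: 0.0159
```

Request:
step_arm:
  increments: "-0.96 -0.4 0 0 0 0; -0.83 -0.64 0 0 0 0; -0.64 -0.83 0 0 0 0; -0.4 -0.96 0 0 0 0; -0.14 -1.04 0 0 0 0"

```text
time: 4.65
tool_pos: [0.6314, 0.0571, 0.1424]
ee_rot: [-3.141, -0.0, -3.141]
wrist_force: [-0.1, 3.2, 0.6]
width: 0.0157
```

Request:
step_arm:
  increments: "0.14 -1.04 0 0 0 0; 0.4 -0.96 0 0 0 0; 0.64 -0.83 0 0 0 0; 0.83 -0.64 0 0 0 0; 0.96 -0.4 0 0 0 0"

```text
time: 5.15
tool_pos: [0.6006, 0.0201, 0.1423]
ee_rot: [3.138, -0.0, -3.141]
wrist_force: [0.2, 7.4, -1.1]
width: 0.0159
```

Request:
step_arm:
  increments: "0 0 0 0 0 0; 0 0 0 0 0 0"

```text
time: 5.35
tool_pos: [0.5993, 0.0198, 0.1423]
ee_rot: [3.14, -0.003, -3.141]
wrist_force: [-3.5, 5.5, 1.0]
width: 0.0158
```

Request:
step_arm:
  increments: "1.04 -0.14 0 0 0 0; 1.04 0.14 0 0 0 0; 0.96 0.4 0 0 0 0; 0.83 0.64 0 0 0 0; 0.64 0.83 0 0 0 0"

```text
time: 5.85
tool_pos: [0.5577, 0.0373, 0.1424]
ee_rot: [-3.141, 0.006, 3.141]
wrist_force: [7.1, 2.0, -5.2]
width: 0.0159
```

Request:
step_arm:
  increments: "0.4 0.96 0 0 0 0; 0.14 1.04 0 0 0 0; -0.14 1.04 0 0 0 0; -0.4 0.96 0 0 0 0; -0.64 0.83 0 0 0 0"

```text
time: 6.35
tool_pos: [0.562, 0.0864, 0.1424]
ee_rot: [-3.141, -0.002, 3.142]
wrist_force: [-0.7, -3.5, -0.1]
width: 0.0156
```

Request:
step_arm:
  increments: "0 0 0 0 0 0; 0 0 0 0 0 0"

```text
time: 6.55
tool_pos: [0.5633, 0.0876, 0.1425]
ee_rot: [3.139, 0.001, -3.14]
wrist_force: [2.4, 1.7, -0.8]
width: 0.0151
```

Request:
step_arm:
  increments: "-0.83 0.64 0 0 0 0; -0.96 0.4 0 0 0 0; -1.04 0.14 0 0 0 0"

```text
time: 6.85
tool_pos: [0.5914, 0.0992, 0.1424]
ee_rot: [3.14, -0.001, -3.141]
wrist_force: [-2.3, 0.9, -0.4]
width: 0.0154
```

Request:
step_arm:
  increments: "-1.04 -0.14 0 0 0 0; -0.96 -0.4 0 0 0 0"

```text
time: 7.05
tool_pos: [0.6123, 0.0933, 0.1424]
ee_rot: [3.141, 0.001, -3.141]
wrist_force: [-1.9, 1.9, 0.2]
width: 0.0154
```

Still free (60°). I'll check the screw heights from a picture to predict where the stop is.

```bash
python3 - <<'E'
from h import *
a=snapshot("side")[175:245,260:340,::-1]
cv2.imwrite("pics/e1.png",cv2.resize(a,None,fx=8,fy=8,interpolation=cv2.INTER_CUBIC))
c,s=np.cos(-.195),np.sin(-.195)
for z in (.059,.067,.075): print(z,(proj("side",[.591-.0*c,.0576-.014,z])[0]-[260,175])*8)
E
```

```text
0.059 [324.440255   385.28426177]
0.067 [325.07926912 366.79950806]
0.075 [325.72334101 348.17485106]
```

View pics/e1.png

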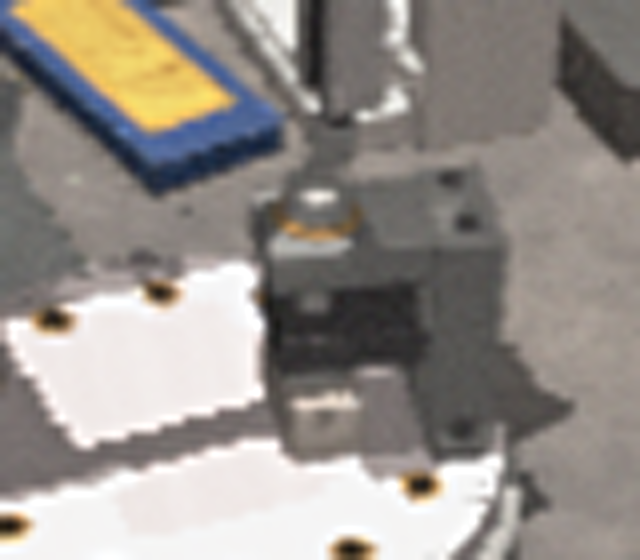

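The picture shows the foot (lower edge at about row 367) still above the block top (about row 390), so there is more to go.

Request:
step_arm:
  increments: "-0.83 -0.64 0 0 0 0; -0.64 -0.83 0 0 0 0; -0.4 -0.96 0 0 0 0"

```text
time: 7.4
tool_pos: [0.6305, 0.0677, 0.1424]
ee_rot: [3.141, 0.0, -3.141]
wrist_force: [-2.2, 3.5, 0.1]
width: 0.0155
```

Request:
step_arm:
  increments: "-0.14 -1.04 0 0 0 0; 0.14 -1.04 0 0 0 0"

```text
time: 7.6
tool_pos: [0.6295, 0.0466, 0.1424]
ee_rot: [3.141, -0.001, 3.141]
wrist_force: [-2.9, 4.1, 0.3]
width: 0.0152
```

Request:
step_arm:
  increments: "0.4 -0.96 0 0 0 0; 0.64 -0.83 0 0 0 0; 0.83 -0.64 0 0 0 0"

```text
time: 7.9
tool_pos: [0.6104, 0.0237, 0.1424]
ee_rot: [3.139, -0.0, -3.141]
wrist_force: [-1.6, 7.6, -0.5]
width: 0.0157
```

Request:
step_arm:
  increments: "0.96 -0.4 0 0 0 0; 1.04 -0.14 0 0 0 0"

```text
time: 8.1
tool_pos: [0.5913, 0.019, 0.1424]
ee_rot: [3.138, 0.003, -3.141]
wrist_force: [2.8, 9.2, -1.1]
width: 0.0155
```

Request:
step_arm:
  increments: "1.04 0.2 0 0 0 0; 0.96 0.4 0 0 0 0"

```text
time: 8.3
tool_pos: [0.5723, 0.0238, 0.1424]
ee_rot: [3.141, 0.006, 3.141]
wrist_force: [6.9, 6.0, -4.6]
width: 0.0156
```

Request:
step_arm:
  increments: "0.83 0.64 0 0 0 0; 0.64 0.83 0 0 0 0"

```text
time: 8.5
tool_pos: [0.558, 0.0369, 0.1425]
ee_rot: [-3.139, 0.006, 3.14]
wrist_force: [6.8, 1.0, -4.3]
width: 0.0155
```

Request:
step_arm:
  increments: "0.4 0.96 0 0 0 0; 0.14 1.04 0 0 0 0"

```text
time: 8.7
tool_pos: [0.5545, 0.0442, 0.1427]
ee_rot: [-3.111, 0.01, 3.135]
wrist_force: [10.6, -41.3, -9.0]
width: 0.0156
```

Request:
step_arm:
  increments: "-0.14 1.04 0 0 0 0"

```text
time: 8.8
tool_pos: [0.5543, 0.045, 0.1427]
ee_rot: [-3.092, 0.005, 3.13]
wrist_force: [0.7, -60.8, -3.8]
width: 0.0164
```

Request:
step_arm:
  increments: "0.1 -0.9 0 0 0 0; -0.1 -0.7 0 0 0 0; 0 0 0 0 0 0; 0 0 0 0 0 0"

```text
time: 9.2
tool_pos: [0.554, 0.0431, 0.1425]
ee_rot: [-3.124, 0.004, 3.135]
wrist_force: [4.1, -16.1, -4.6]
width: 0.016
```

```bash
python3 - <<'E'
from h import *
o=get_obs();print(o["tool_pos"],o["ee_rot"],o["wrist_force"],o["width"])
a=snapshot("side")[175:245,260:340,::-1]
cv2.imwrite("pics/e2.png",cv2.resize(a,None,fx=8,fy=8,interpolation=cv2.INTER_CUBIC))
E
```

```text
[0.55401604 0.04314489 0.14245391] [-3.12436081  0.00435529  3.13547724] [  4.0574749  -16.13178998  -4.58340262] 0.015953590153237423
```

View pics/e2.png

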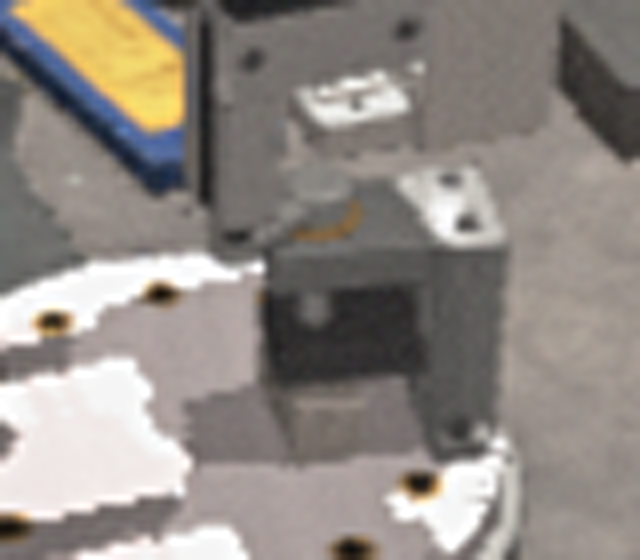

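The foot now rests on the block and the crank is hard on its stop (61 N at the knob, after about 1.86 turns). I'll ease off, release and retract.

Request:
step_arm:
  increments: "0 -0.35 0 0 0 0; 0 0 0 0 0 0"

```text
time: 9.45
tool_pos: [0.5541, 0.0429, 0.1424]
ee_rot: [-3.131, 0.005, 3.137]
wrist_force: [4.3, -10.5, -4.6]
width: 0.0158
```

Request:
step_arm:
  increments: "0 0 0 0 0 0; 0 0 0 0 0 0; 0 0 0 0 0 0; 0 0 0 0 0 0; 0 0 0 0 0 0"
  claw: -1

```text
time: 9.95
tool_pos: [0.5524, 0.0497, 0.1428]
ee_rot: [-3.142, 0.001, -3.141]
wrist_force: [0.7, 0.7, -0.8]
width: 0.0525
```

Request:
step_arm:
  increments: "0 0 -1 0 0 0; 0 0 -2 0 0 0; 0 0 -2 0 0 0; 0 0 -1 0 0 0; 0 0 0 0 0 0"

```text
time: 10.45
tool_pos: [0.5535, 0.0497, 0.2051]
ee_rot: [3.142, 0.005, -3.141]
wrist_force: [0.4, -0.9, 0.4]
width: 0.0914
```

Request:
step_arm:
  increments: "0 0 0 0 0 0; 0 0 0 0 0 0"

```text
time: 10.65
tool_pos: [0.5518, 0.0496, 0.2011]
ee_rot: [3.141, -0.002, -3.141]
wrist_force: [-0.7, -0.1, -0.7]
width: 0.0938
```

Request:
step_arm:
  increments: "2.7 1.05 0 0 0 0; 2.7 1.05 0 0 0 0; 2.65 1.05 0 0 0 0; 0 0 0 0 0 0.1; 0 0 0 0 0 0.095"

```text
time: 11.15
tool_pos: [0.4706, 0.0814, 0.2016]
ee_rot: [-3.141, -0.001, 2.944]
wrist_force: [-0.3, -0.6, 0.1]
width: 0.0939
```

Request:
step_arm:
  increments: "0 0 0 0 0 0; 0 0 0 0 0 0; 0 0 0 0 0 0"

```text
time: 11.45
tool_pos: [0.4718, 0.0809, 0.2019]
ee_rot: [-3.141, -0.001, 2.948]
wrist_force: [-0.2, -0.3, -0.3]
width: 0.0939
```

```bash
python3 - <<'E'
from h import *
o=get_obs();print(o["tool_pos"],o["ee_rot"])
a=snapshot("side")[140:265,215:345,::-1]
cv2.imwrite("pics/f1.png",cv2.resize(a,None,fx=5,fy=4.6,interpolation=cv2.INTER_CUBIC))
E
```

```text
[0.4717516  0.08092451 0.2019151 ] [-3.14142381e+00 -1.05630673e-03  2.94793059e+00]
```

View pics/f1.png

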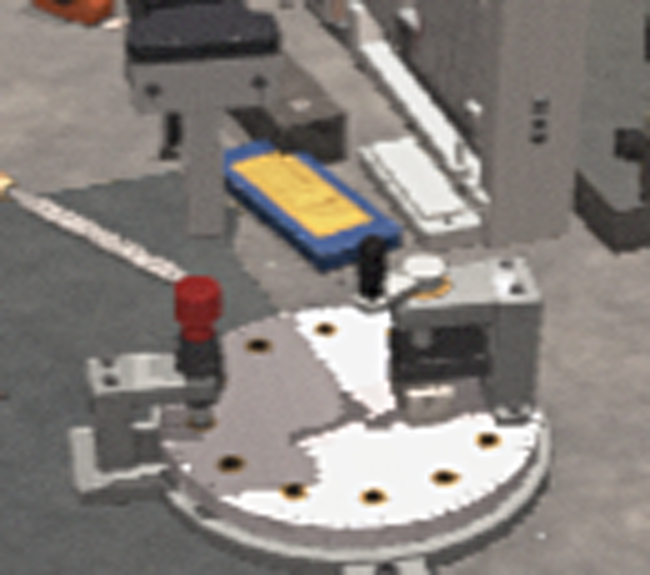

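The gripper is centred over the red pin (about (254,207)), and the crank has stayed at its stop with the foot on the block. I'll descend and grip.

Request:
step_arm:
  increments: "0 0 2.5 0 0 0; 0 0 2.5 0 0 0; 0 0 2.5 0 0 0; 0 0 1.5 0 0 0; 0 0 0.7 0 0 0"

```text
time: 12.0
tool_pos: [0.4707, 0.0809, 0.1034]
ee_rot: [-3.141, -0.004, 2.947]
wrist_force: [0.4, 0.0, 0.2]
width: 0.0941
```

Request:
step_arm:
  increments: "0 0 0 0 0 0; 0 0 0 0 0 0; 0 0 0 0 0 0; 0 0 0 0 0 0"
  claw: 0.2

```text
time: 12.4
tool_pos: [0.4726, 0.0811, 0.1066]
ee_rot: [3.141, 0.002, 2.947]
wrist_force: [-0.0, 0.2, -0.2]
width: 0.0651
```

Request:
step_arm:
  increments: "0 0 0 0 0 0; 0 0 0 0 0 0; 0 0 0 0 0 0; 0 0 0 0 0 0; 0 0 0 0 0 0"
  claw: 1

```text
time: 12.9
tool_pos: [0.4723, 0.0834, 0.1055]
ee_rot: [3.136, 0.0, 2.947]
wrist_force: [0.5, 3.6, -1.0]
width: 0.026
```

Request:
step_arm:
  increments: "0 0.2 0 0 0 0; 0 0 0 0 0 0; 0 0 -0.3 0 0 0; 0 0 -0.3 0 0 0; 0 0 0 0 0 0"

```text
time: 13.4
tool_pos: [0.4722, 0.0834, 0.1105]
ee_rot: [3.141, -0.001, 2.947]
wrist_force: [5.1, 3.4, -9.0]
width: 0.026
```

Request:
step_arm:
  increments: "0 0 -0.3 0 0 0; 0 0 -0.3 0 0 0; 0 0 0 0 0 0; 0 0 0 0 0 0"

```text
time: 13.8
tool_pos: [0.4722, 0.0834, 0.1157]
ee_rot: [3.141, -0.001, 2.947]
wrist_force: [5.3, 4.3, -10.9]
width: 0.0264
```

Request:
step_arm:
  increments: "0 0 -0.2 0 0 0; 0 0 -0.2 0 0 0; 0 0 -0.1 0 0 0; 0 0 0 0 0 0; 0 0 0 0 0 0"

```text
time: 14.3
tool_pos: [0.4722, 0.0834, 0.1196]
ee_rot: [3.141, -0.002, 2.947]
wrist_force: [8.3, 4.3, -14.6]
width: 0.0265
```

Request:
step_arm:
  increments: "0 0 0 0 0 0; 0 0 0 0 0 0; 0 0 0 0 0 0; 0 0 0 0 0 0; 0 0 0 0 0 0"

```text
time: 14.8
tool_pos: [0.4722, 0.0834, 0.1196]
ee_rot: [3.141, -0.002, 2.947]
wrist_force: [6.5, 4.3, -15.1]
width: 0.0257
```

```bash
python3 - <<'E'
from h import *
o=get_obs();print(o["tool_pos"],o["wrist_force"],o["width"])
a=snapshot("side")[140:265,215:345,::-1]
cv2.imwrite("pics/g1.png",cv2.resize(a,None,fx=5,fy=4.6,interpolation=cv2.INTER_CUBIC))
E
```

```text
[0.47216218 0.08341495 0.11963477] [  6.49555707   4.34588326 -15.13543776] 0.025675551080203286
```

View pics/g1.png

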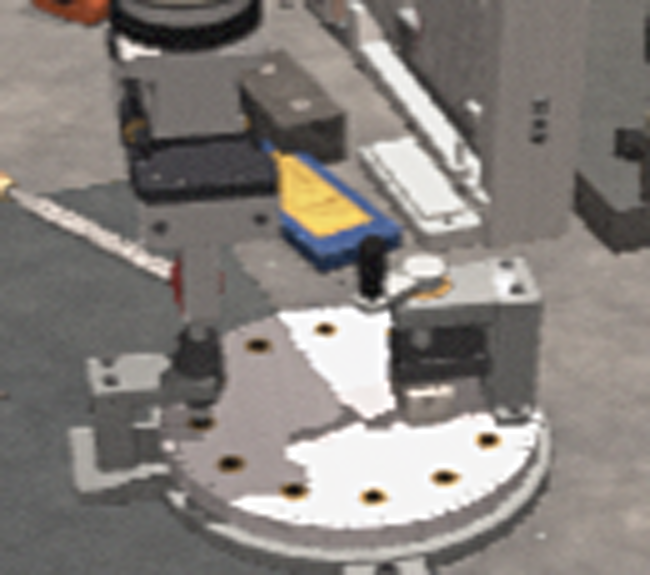

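The pin is raised: the gap below its plunger now shows the open hole at (255,232). The crank and block haven't moved, and the hold is steady. I'm handing in the job.

```bash
python3 -c "
from bench import *
print(close_job())"
```

```text
the job is handed in; nothing more can be done
None
```

The vise is clamped and the index pin is held up out of its hole. I handed the job in at about 15 s of the 61 s allowed, and it reported no verdict.

- **Vise:** I gripped the crank knob and turned it clockwise about 1.86 turns, until it stopped hard. The wrist force reached about 61 N there, and I eased it off before letting go. The picture after showed the foot down on the block, and the crank was still at its stop in the last picture.
- **Index pin:** I then gripped the pin by its head and pulled it straight up 14.1 mm. The last reading was about 15 N of downward pull, which fits the pin being at its top stop. The height did not change over 0.5 s of holding. The last picture shows the hole in the table clear, and the gripper is still holding the pin.
- **Bystanders:** No move went near the cup, the file or the oil stone. I didn't take a separate picture to check them at the end.
- **Disagreement:** A mid-way picture suggested the foot was about 8 mm above the block, meaning more turning left than the given range allows. I treated that as a rough image reading and went by the force at the stop instead.

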